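# Load and lock a deep-well plate on a shaker

## Task

On the blue microplate shaker, push the white deep-well plate along its guides until it sits fully home against the two back stops, then flip the red locking lever over towards the plate, past its centre, so that it snaps into its locked position behind the plate. Only push with the fingertips: do not grip or lift the plate, and leave the bottles, carton and timer standing about where they are.

Things in the scene. Friction and masses are not known exactly. Their poses are not given: they have to be found in the camera images.
- shaker: Blue microplate shaker, fixed, flat dark deck 45 mm above the counter. Origin: on the counter (z = 0) below the plate's home position; x points from the front panel to the back stops (push direction), y to its left, z up. Body x -103 to +55, y -94 to +76 mm; a knob on the front panel, below deck height, reaches x -112. Side guides 7 mm high on the deck at y = +-66.4 to +-72.4 mm.
- stops (a point): Point at deck height midway between the two back stops, on the plane of their front faces (x = +42.8, y = 0, z = 45 mm of the shaker frame). The stops are aluminium blocks 18 mm high, 26 mm wide, centred at y = +-50 mm.
- plate: White deep-well plate (96 square wells), 85.5 (x) x 127.8 (y) x 32 mm high, 0.10 to 0.21 kg, loose on the deck between the guides with 2.5 mm play each side; x along its short side, parallel to the shaker's x within about 2 degrees. Origin: centre of its underside. Starts 22 to 50 mm short of home, towards the front; home, its origin is at x = 0, z = 45 mm of the shaker frame.
- plate_front (a point): Centre of the plate's near (front) long face, the one to push, half-way up it (16 mm above the deck); 42.75 mm from the plate's origin on its -x side.
- lever (a joint): Red-gripped toggle lever at the shaker's right side (-y), rad. 0: unlocked, leaning 35 degrees outward (-y of the shaker), away from the plate; 1.22: locked, leaning 35 degrees inward (+y). Over-centre spring: upright at 0.61, from there it snaps by itself to the nearer stop. To flip it takes about 3 N sideways at the tip, 6 N half-way up.
- lever_axis (a point): Centre of the lever's hinge pin; the axis runs along the shaker's x, 12 mm above the deck, at x = -51, y = -82, z = 57 mm of the shaker frame. A 42 mm steel finger on the lever, 55 degrees ahead of it, stands up when unlocked and lies level behind the plate when locked. If the plate is not home the finger lands on the plate and the lever cannot lock.
- lever_tip (a point): Top end of the lever's red grip, 76 mm from its axis. The grip is 20 mm wide (along the shaker's x), 13 mm thick, and covers the last 44 mm; below it a steel bar 12 x 7 mm. Unlocked the tip is at x -51, y -126, z 119 mm of the shaker frame; upright y -82, z 133; locked y -38, z 119.
- violet_bottle: White bottle with violet cap, 42 mm across, 62 mm high, loose, standing left of the shaker; origin at the centre of its underside. To be left alone.
- orange_bottle: White rectangular bottle with orange cap, 44 x 56 x 88 mm high, loose, standing left of the shaker; origin at the centre of its underside. To be left alone.
- strip_box: White and green test strip carton, 62 x 62 x 105 mm high, loose, standing right of the shaker near its back, behind the lever; origin at the centre of its underside. To be left alone.
- timer: White digital timer, 62 x 62 x 18 mm high, lying loose in front and to the right of the shaker; origin at the centre of its underside. To be left alone.

How it is judged:
On the way, in this order (a step that is already met when the one before it is completed fails the run):
1. the plate is home against the back stops (within 3 mm) (x of plate in the frame of shaker above -0.003 m), for 0.2 s.
2. the lever has snapped into its locked position (value of joint lever above 1.12 rad), for 0.2 s.
At the end, for the whole second after the job is handed in: The lever is locked (joint above 1.12 of 1.22 rad), with the plate at rest flat on the deck (within 3 mm and 0.05 rad), no more than 4 mm short of its home position against the back stops (value of joint lever above 1.12 rad and x of plate in the frame of shaker above -0.004 m and z of plate in the frame of shaker below 0.048 m and angle between plate's own z axis and vertical below 0.05 rad and linear speed of plate below 0.02 m/s); the robot touches nothing.
It fails at once if the plate is lifted or carried (more than 6 mm off the deck) or tipped (more than 0.12 rad) (z of plate in the frame of shaker above 0.051 m or angle between plate's own z axis and vertical above 0.12 rad).
It fails at once if the violet-capped bottle is moved more than 20 mm or tipped (more than 0.3 rad) (distance of violet_bottle from where it was at the start of the episode above 0.02 m or angle between violet_bottle's own z axis and vertical above 0.3 rad).
It fails at once if the orange-capped bottle is moved more than 20 mm or tipped (more than 0.3 rad) (distance of orange_bottle from where it was at the start of the episode above 0.02 m or angle between orange_bottle's own z axis and vertical above 0.3 rad).
It fails at once if the test strip carton is moved more than 20 mm or tipped (more than 0.3 rad) (distance of strip_box from where it was at the start of the episode above 0.02 m or angle between strip_box's own z axis and vertical above 0.3 rad).
It fails at once if the timer is moved more than 20 mm or tipped (more than 0.3 rad) (distance of timer from where it was at the start of the episode above 0.02 m or angle between timer's own z axis and vertical above 0.3 rad).
It also fails if it takes over 35 s, if anything falls off the work surface, if the arm or the gripper's body presses on something with over 40 N, if the wrist force passes 120 N, or if a joint passes its speed limit or range.

## Robot

A 6-joint arm with a two-finger parallel gripper is mounted at the origin on the work surface; the furniture and walls round the work are solid. World frame = base frame: x ahead of the robot, y to its left, z up, the work surface at z = 0. Lengths are in m, angles in rad, forces in N, time in s.
With the tool pointing down it reaches from about 0.325 to 0.775 m from the base axis. Payload 5.5 kg.
Tool frame: the origin (TCP) lies at the very end of the fingers, on their centre line; the grasp point (between the pads) lies 19 mm behind it (ctrl.grip_point_offset is the distance from the TCP to the grasp point, in m); z points along the fingers, y is the line along which they close (so a half turn about z gives the same grasp; the last joint's range is limited). The gripper opens to 85 mm and grips with 20 to 120 N. Pads are 22 mm wide; open, the fingers measure 114 mm over their backs; the gripper's body (76 mm by 85 mm) begins 54 mm behind the grasp point. The pads swing forward as they close: fully open they stand 13 mm farther back than shut.
Start: joints at [-1.365, 0.091, 1.231, -0, 1.82, -0.057], TCP at [0.156, -0.579, 0.231] pointing down, gripper open.
Joint ranges: [-2.87, 2.87], [-0.86, 2.18], [0.17, 2.46], [-1.51, 4.65], [0.06, 2.69], [-2.65, 2.65]. Speed limits (rad/s): [2.57, 2.57, 3.01, 3.14, 3.14, 3.14].

## Interface

Orientations are given as a unit quaternion [w, x, y, z].
In Python, from cell import ctrl gives the robot as it stands.
- The arm moves only by the tool carry_out, never from a script. Its argument "moves" is a list of rows, each a list of 3 entries, a list of its own where there are three numbers: the opening in per cent of the stroke, from 0 (shut) to 100 (fully open), then the shift along the world's x, y, z in cm, then the turn, a rotation vector about the world's x, y, z in degrees. In form: [[claw, [tx, ty, tz], [rx, ry, rz]], ...]. A call has 1 to 20 rows; each row is the pose to reach, as a shift and turn from the pose commanded when the call began; what a row does not reach only later rows make up. A row lasts 1/10 s, in which the tool goes at most 50 mm and 8.59 degrees, less where a joint would pass 70% of its speed; a pose out of reach is approached as far as the arm can. A call with a gripper value outside its range is refused whole. The fingers move at their own pace and stop on an object; "force" is the grip in N (left out, the last holds). Time passes only in rows, so rows that repeat a pose let the fingers close. It gives the time, the measured TCP pose, the force, the opening and the grip force at its end, in the units of the state.
- ctrl.get_obs(): the state, without advancing time (a new reading comes with each control period).
- ctrl.capture(name): name is "scene" or "side" or "wrist"; returns (picture, depth): 480x640x3 uint8, red, green, blue; 480x640 float32, m along the optical axis (not along the pixel's ray), 0 where there is no reading.
- ctrl.camera_info(name): a dict with "fx", "fy", "cx", "cy" (pixels), "rvec" (rotation vector, rad) and "tvec" (3), from world to camera coordinates, as OpenCV has them; the wrist camera has in their place "mount" (4x4, takes a point from camera to tool coordinates, whose origin is the TCP and whose axes are the flange's). Camera axes: x right, y down, z forward; pixel columns grow to the right and rows downward; lengths in m; the calibration is good to about 2 mm. The wrist camera is an equidistant fisheye: a pixel r from the principal point sees the ray r / f radians off the axis. A picture is of the moment at which its call begins: read the wrist's pose just before it. camera_info takes no time and is no camera call.
- ctrl.sign_off(): hands the job in; it is judged then, once.
Trained networks look in the newest picture that a camera, given by its name, has taken for a name from the list of things; names that differ only in an ending like _2 or _b are one class to them, and where a whole thing is asked for, a point or a joint stands for the part that bears it (a point fixed in the world has none). Each returns a list of dicts, best first, with "confidence" (0 to 1); they miss things now and then, are a little off and sometimes report something else, mostly with a low value. They report only what shows in the picture. A call takes as long as a camera call.
- ctrl.silhouettes(label, camera): "pixels" (480x640 bool, what is visible of it) and "centre" ([row, column] in pixels, amid what is visible of it).
The state is a dict: "t": time; "q": joint angles; "joint_velocities": joint speeds; "joint_efforts": joint torques, N m; "eef_pos": TCP position; "eef_rot": TCP orientation; "ft_force": force on the tool from outside, world axes, zero at the start; "wrist_torque": the same for the moment, N m; "width": finger opening in m; "gripper_force": force on a finger pad.
Only numpy, scipy, OpenCV 4.12 (cv2) and the standard library are available. Lean on these libraries where they do the work, as an engineer would, in place of code of your own. Each camera call takes 0.05 s, during which the arm holds its last target. There are 200 camera calls.

## Working session

There is one attempt and no reset: what is moved stays moved. The work goes in short steps, Python scripts to look and compute and a tool call to move; the robot and the scene stay as the last step left them, time stands still between calls to the robot, and variables do not carry over. Pictures are saved under pics/ and viewed, at most 10 in all, crops included, and the job is handed in when it is done.

Besides the shell and the picture viewer there is one more tool, called in YAML: its name, and indented under it one key for each argument. carry_out: Moves the arm, as the interface text tells. Its arguments: {"type":"object","properties":{"moves":{"type":"array"},"force":{"type":"number"}},"required":["moves"]}

```bash
mkdir -p pics
cat > h.py <<'E'
import numpy as np, cv2
from cell import ctrl
def cam(n):
    i=ctrl.camera_info(n); R=cv2.Rodrigues(np.array(i["rvec"],float))[0]; return i,R,np.array(i["tvec"],float).ravel()
def cloud(n,d):
    i,R,t=cam(n); v,u=np.mgrid[:480,:640]
    P=np.stack([(u-i["cx"])/i["fx"]*d,(v-i["cy"])/i["fy"]*d,d],-1)
    return (P-t)@R
E
python3 - <<'E'
from h import *
for n in("scene","side"):
    p,d=ctrl.capture(n); cv2.imwrite(f"pics/{n}.png",p[...,::-1]); np.save(n+".npy",d); np.save(n+"_rgb.npy",p)
    W=cloud(n,d)
    for l in("shaker","plate","lever","strip_box","timer","orange_bottle","violet_bottle"):
        for s in ctrl.silhouettes(l,n)[:1]:
            m=s["pixels"]; np.save(f"{n}_{l}.npy",m); w=W[m&(d>0)]
            print(n,l,round(s["confidence"],2),np.round(s["centre"]),m.sum(),np.round(np.percentile(w,[3,50,97],axis=0),3).tolist())
o=ctrl.get_obs();print(o["t"],o["eef_pos"],o["eef_rot"],o["width"])
E
```

```text
scene shaker 0.72 [258. 305.] 4165 [[0.43, -0.066, 0.009], [0.475, -0.03, 0.042], [0.594, 0.111, 0.102]]
scene plate 0.72 [236. 273.] 2432 [[0.446, -0.016, 0.048], [0.476, 0.036, 0.075], [0.534, 0.105, 0.077]]
scene lever 0.94 [246. 306.] 372 [[0.465, -0.078, 0.056], [0.474, -0.054, 0.089], [0.499, -0.015, 0.119]]
scene strip_box 0.91 [254. 372.] 3335 [[0.522, -0.16, 0.002], [0.535, -0.141, 0.066], [0.581, -0.09, 0.105]]
scene timer 0.83 [334. 296.] 1468 [[0.332, -0.156, 0.0], [0.36, -0.129, 0.014], [0.394, -0.093, 0.017]]
scene orange_bottle 0.77 [218. 229.] 731 [[0.474, 0.138, -0.001], [0.486, 0.155, 0.061], [0.549, 0.255, 0.087]]
scene violet_bottle 0.75 [208. 261.] 149 [[0.558, 0.138, 0.046], [0.571, 0.148, 0.052], [0.591, 0.163, 0.061]]
side shaker 0.98 [307. 265.] 5949 [[0.432, -0.058, 0.017], [0.543, 0.062, 0.045], [0.597, 0.128, 0.105]]
side plate 0.86 [313. 304.] 5093 [[0.448, -0.008, 0.051], [0.489, 0.064, 0.077], [0.537, 0.113, 0.079]]
side lever 0.96 [251. 338.] 552 [[0.465, -0.072, 0.064], [0.476, -0.052, 0.095], [0.483, -0.019, 0.121]]
side strip_box 0.86 [231. 308.] 3113 [[0.522, -0.148, 0.009], [0.548, -0.101, 0.075], [0.589, -0.089, 0.107]]
side timer 0.76 [282. 415.] 1148 [[0.334, -0.149, 0.005], [0.364, -0.115, 0.017], [0.394, -0.089, 0.019]]
side orange_bottle 0.8 [386. 268.] 2533 [[0.474, 0.147, 0.005], [0.49, 0.176, 0.059], [0.515, 0.196, 0.089]]
side violet_bottle 0.68 [369. 221.] 1239 [[0.555, 0.141, 0.004], [0.568, 0.163, 0.045], [0.591, 0.173, 0.063]]
0.8 [ 0.15588255 -0.57942453  0.23130747] [3.31885634e-05 9.91378674e-01 1.31027948e-01 1.52458825e-05] 0.08514915740998598
```

Run:
```python
from h import *
for n in("scene","side"):
    d=np.load(n+".npy");W=cloud(n,d);ok=d>0
    rgb=np.load(n+"_rgb.npy").astype(int)
    m=np.load(n+"_plate.npy")&ok; w=W[m]; w=w[(abs(w[:,2]-.077)<.006)]
    print(n,"plate top",len(w),cv2.minAreaRect((w[:,:2]*1000).astype(np.float32)))
    # back stop/deck/blue
    b=ok&(rgb[...,2]>rgb[...,0]+40)&(W[...,2]<.05)&(W[...,2]>.003)&(W[...,0]>.35)&(W[...,0]<.7)&(abs(W[...,1])<.2)
    w=W[b];print("blue",len(w),cv2.minAreaRect((w[:,:2]*1000).astype(np.float32)), np.percentile(w,[1,99],axis=0).round(3).tolist())
    r=ok&(rgb[...,0]>rgb[...,1]+70)&(rgb[...,0]>rgb[...,2]+60)&np.load(n+"_lever.npy")
    w=W[r];print("red",len(w),np.percentile(w,[2,50,98],axis=0).round(3).tolist())
a=cv2.imread("pics/scene.png")[130:380,170:450];b=cv2.imread("pics/side.png")[180:430,170:450]
cv2.imwrite("pics/both.png",cv2.resize(np.hstack([a,b]),(800,357)))
cv2.imwrite("pics/s2.png",cv2.resize(a,(800,600)));
```

```text
scene plate top 1598 ((493.5916748046875, 40.148868560791016), (135.68934631347656, 84.0128173828125), 79.61715698242188)
blue 1169 ((468.9817810058594, 4.55975341796875), (111.24583435058594, 217.92930603027344), 33.035301208496094) [[0.429, -0.058, 0.014], [0.567, 0.116, 0.041]]
red 71 [[0.464, -0.079, 0.098], [0.47, -0.074, 0.117], [0.482, -0.062, 0.12]]
side plate top 3857 ((494.42071533203125, 47.30479431152344), (125.65937805175781, 83.06095123291016), 80.13993072509766)
blue 1234 ((483.72784423828125, 81.11372375488281), (222.7434539794922, 112.85721588134766), 37.42050552368164) [[0.43, -0.023, 0.014], [0.603, 0.13, 0.043]]
red 311 [[0.465, -0.073, 0.089], [0.474, -0.06, 0.107], [0.483, -0.048, 0.121]]
```

View pics/both.png

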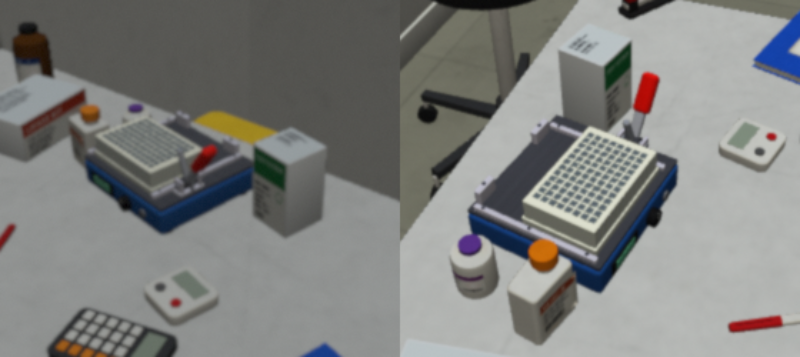

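Run:
```python
from h import *
y=np.radians(-10.1);R=np.array([[np.cos(y),-np.sin(y)],[np.sin(y),np.cos(y)]]);o=np.array([.542,.039])
for n in("scene","side"):
    d=np.load(n+".npy");W=cloud(n,d);ok=d>0
    P=W.copy();P[...,:2]=(W[...,:2]-o)@R; P*=1000
    def st(name,m):
        w=P[m&ok]; print(n,name,len(w),np.percentile(w,[1,5,50,95,99],axis=0).round(0).tolist() if len(w)>4 else '')
    x,yy,z=P[...,0],P[...,1],P[...,2]
    st("deck",(z>40)&(z<49)&(x>-130)&(x<80)&(abs(yy)<105))
    st("stopL",(z>52)&(z<72)&(x>30)&(x<75)&(yy>20)&(yy<85))
    st("stopR",(z>52)&(z<72)&(x>30)&(x<75)&(yy<-20)&(yy>-75))
    st("guideL",(z>50)&(z<56)&(x>-90)&(x<75)&(yy>62)&(yy<85))
    m=np.load(n+"_plate.npy"); st("platetop",m&(abs(z-77)<5)); st("platefront",m&(z>52)&(z<70))
    st("levertip",np.load(n+"_lever.npy")&(z>105))
    st("box",np.load(n+"_strip_box.npy"));st("timer",np.load(n+"_timer.npy"))
```

```text
scene deck 1591 [[-100.0, -92.0, 40.0], [-98.0, -90.0, 41.0], [-16.0, -53.0, 44.0], [49.0, 68.0, 48.0], [54.0, 95.0, 49.0]]
scene stopL 63 [[42.0, 38.0, 52.0], [43.0, 39.0, 53.0], [45.0, 49.0, 59.0], [51.0, 62.0, 62.0], [51.0, 65.0, 63.0]]
scene stopR 76 [[44.0, -62.0, 52.0], [45.0, -61.0, 53.0], [47.0, -51.0, 58.0], [52.0, -37.0, 62.0], [53.0, -35.0, 62.0]]
scene guideL 20 [[-88.0, 62.0, 50.0], [-87.0, 64.0, 50.0], [27.0, 70.0, 51.0], [45.0, 73.0, 54.0], [45.0, 74.0, 55.0]]
scene platetop 1566 [[-89.0, -62.0, 72.0], [-87.0, -59.0, 74.0], [-52.0, -6.0, 75.0], [-12.0, 51.0, 77.0], [-8.0, 58.0, 77.0]]
scene platefront 567 [[-90.0, -64.0, 52.0], [-89.0, -63.0, 53.0], [-87.0, -43.0, 61.0], [-43.0, 48.0, 69.0], [-25.0, 58.0, 70.0]]
scene levertip 104 [[-57.0, -128.0, 106.0], [-57.0, -128.0, 107.0], [-51.0, -124.0, 115.0], [-41.0, -117.0, 119.0], [-39.0, -113.0, 120.0]]
scene box 3320 [[12.0, -191.0, -2.0], [12.0, -190.0, 4.0], [24.0, -178.0, 66.0], [69.0, -131.0, 104.0], [76.0, -89.0, 105.0]]
scene timer 1460 [[-177.0, -222.0, -1.0], [-176.0, -221.0, 2.0], [-150.0, -198.0, 14.0], [-120.0,
[... 469 characters left out ...]
, 52.0], [41.0, 73.0, 55.0], [48.0, 74.0, 55.0]]
side platetop 3813 [[-89.0, -60.0, 73.0], [-87.0, -55.0, 75.0], [-51.0, 7.0, 77.0], [-13.0, 59.0, 79.0], [-9.0, 62.0, 80.0]]
side platefront 957 [[-91.0, -60.0, 52.0], [-90.0, -49.0, 53.0], [-87.0, 60.0, 59.0], [-17.0, 63.0, 69.0], [-9.0, 64.0, 70.0]]
side levertip 178 [[-58.0, -124.0, 106.0], [-57.0, -122.0, 106.0], [-50.0, -115.0, 114.0], [-41.0, -108.0, 121.0], [-40.0, -106.0, 122.0]]
side box 3097 [[11.0, -188.0, 5.0], [12.0, -181.0, 12.0], [31.0, -133.0, 75.0], [70.0, -127.0, 107.0], [74.0, -126.0, 107.0]]
side timer 1144 [[-178.0, -219.0, 4.0], [-176.0, -214.0, 6.0], [-148.0, -182.0, 17.0], [-120.0, -160.0, 19.0], [-117.0, -158.0, 20.0]]
```

carry_out:
  moves:
    - [50, [25.8, 64.1, 0], [0, 0, -25.5]]
    - [50, [25.8, 64.1, 0], [0, 0, -25.5]]
    - [50, [25.8, 64.1, 0], [0, 0, -25.5]]
    - [50, [25.8, 64.1, 0], [0, 0, -25.5]]
    - [50, [25.8, 64.1, 0], [0, 0, -25.5]]
    - [50, [25.8, 64.1, 0], [0, 0, -25.5]]
    - [50, [25.8, 64.1, 0], [0, 0, -25.5]]
    - [50, [25.8, 64.1, 0], [0, 0, -25.5]]
    - [50, [25.8, 64.1, 0], [0, 0, -25.5]]
    - [50, [25.8, 64.1, 0], [0, 0, -25.5]]
    - [50, [25.8, 64.1, 0], [0, 0, -25.5]]
    - [50, [25.8, 64.1, 0], [0, 0, -25.5]]
    - [50, [25.8, 64.1, 0], [0, 0, -25.5]]
    - [50, [25.8, 64.1, 0], [0, 0, -25.5]]
    - [50, [25.8, 64.1, 0], [0, 0, -25.5]]
    - [50, [25.8, 64.1, 0], [0, 0, -25.5]]

```text
t: 2.4
eef_pos: [0.4138, 0.0622, 0.2311]
eef_rot: [0.0, 0.996, -0.09, -0.0]
ft_force: [0.1, -0.5, -0.0]
width: 0.0427
gripper_force: 0.0
```

carry_out:
  moves:
    - [50, [0, 0, -5], [0, 0, 0]]
    - [50, [0, 0, -10], [0, 0, 0]]
    - [50, [0, 0, -15], [0, 0, 0]]
    - [50, [0, 0, -17.5], [0, 0, 0]]
    - [50, [0, 0, -17.5], [0, 0, 0]]
    - [50, [1, -0.2, -17.5], [0, 0, 0]]
    - [50, [2, -0.4, -17.5], [0, 0, 0]]
    - [50, [2.5, -0.5, -17.5], [0, 0, 0]]
    - [50, [3, -0.6, -17.5], [0, 0, 0]]
    - [50, [3.5, -0.7, -17.5], [0, 0, 0]]
    - [50, [4, -0.8, -17.5], [0, 0, 0]]

```text
t: 3.5
eef_pos: [0.4542, 0.0535, 0.0566]
eef_rot: [-0.0, 0.996, -0.091, -0.0]
ft_force: [-1.7, 0.4, 1.9]
width: 0.0428
gripper_force: 0.9
```

Run:
```python
from h import *
p,d=ctrl.capture("side"); cv2.imwrite("pics/push1.png",cv2.resize(p[200:400,180:447][...,::-1],(800,600)))
o=ctrl.get_obs();print(o["t"],o["eef_pos"],o["ft_force"])
```

```text
3.55 [0.45476906 0.05339434 0.05647488] [-0.62634655 -0.07664877  0.56938582]
```

View pics/push1.png

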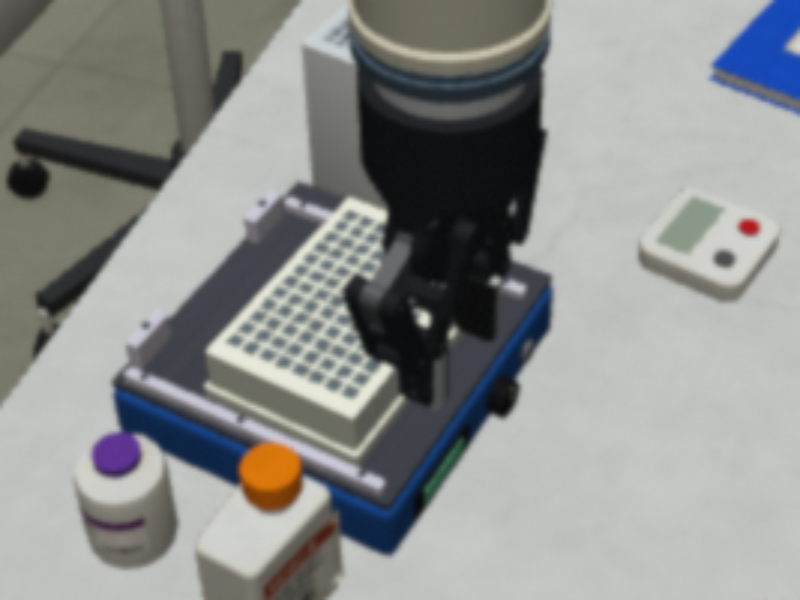

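carry_out:
  moves:
    - [50, [0.5, -0.1, 0], [0, 0, 0]]
    - [50, [1, -0.18, 0], [0, 0, 0]]
    - [50, [1.5, -0.27, 0], [0, 0, 0]]
    - [50, [2, -0.36, 0], [0, 0, 0]]
    - [50, [2.4, -0.43, 0], [0, 0, 0]]
    - [50, [2.7, -0.48, 0], [0, 0, 0]]
    - [50, [3.0, -0.53, 0], [0, 0, 0]]
    - [50, [3.2, -0.57, 0], [0, 0, 0]]
    - [50, [3.2, -0.57, 0], [0, 0, 0]]

```text
t: 4.45
eef_pos: [0.4862, 0.0478, 0.0562]
eef_rot: [0.0, 0.996, -0.091, 0.0]
ft_force: [0.6, -0.1, -0.6]
width: 0.0422
gripper_force: 0.0
```

carry_out:
  moves:
    - [50, [0.1, -0.02, 0], [0, 0, 0]]
    - [50, [0.2, -0.04, 0], [0, 0, 0]]
    - [50, [0.2, -0.04, 0], [0, 0, 0]]

```text
t: 4.75
eef_pos: [0.4879, 0.0475, 0.0562]
eef_rot: [0.0, 0.996, -0.091, 0.0]
ft_force: [0.4, -0.6, -0.2]
width: 0.0426
gripper_force: 0.1
```

carry_out:
  moves:
    - [50, [0.1, -0.02, 0], [0, 0, 0]]
    - [50, [0.2, -0.04, 0], [0, 0, 0]]
    - [50, [0.3, -0.05, 0], [0, 0, 0]]
    - [50, [0.3, -0.05, 0], [0, 0, 0]]

```text
t: 5.15
eef_pos: [0.49, 0.047, 0.0562]
eef_rot: [0.0, 0.996, -0.091, -0.001]
ft_force: [-5.4, 0.9, 3.1]
width: 0.0426
gripper_force: 2.7
```

carry_out:
  moves:
    - [50, [0.1, -0.02, 0], [0, 0, 0]]
    - [50, [0.2, -0.04, 0], [0, 0, 0]]
    - [50, [0.3, -0.05, 0], [0, 0, 0]]
    - [50, [0.3, -0.05, 0], [0, 0, 0]]
    - [50, [0.3, -0.05, 0], [0, 0, 0]]

```text
t: 5.65
eef_pos: [0.4902, 0.0467, 0.0562]
eef_rot: [0.0, 0.996, -0.091, -0.005]
ft_force: [-18.8, -0.3, 10.2]
width: 0.0427
gripper_force: 9.4
```

Run:
```python
from h import *
p,d=ctrl.capture("side"); cv2.imwrite("pics/push2.png",cv2.resize(p[200:400,180:447][...,::-1],(800,600)))
o=ctrl.get_obs();print(o["t"],o["eef_pos"],o["ft_force"])
```

```text
5.7 [0.4901695  0.04675167 0.0562246 ] [-19.82863714   0.70209305  11.3889979 ]
```

View pics/push2.png

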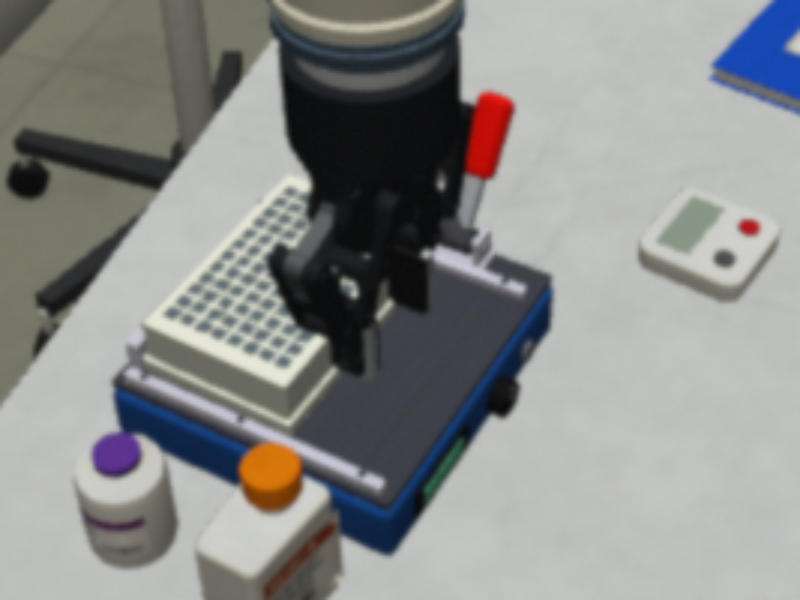

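carry_out:
  moves:
    - [50, [-1, 0.2, 0], [0, 0, 0]]
    - [50, [-3, 0.5, 0], [0, 0, 0]]
    - [50, [-5, 0.9, 0], [0, 0, 0]]
    - [50, [-5, 0.9, 5], [0, 0, 0]]
    - [20, [-5, 0.9, 10], [0, 0, 0]]
    - [0, [-5, 0.9, 15], [0, 0, 0]]
    - [0, [-5, 0.9, 17], [0, 0, 0]]
    - [0, [-3.2, -16.1, 17], [0, 0, 0]]
    - [0, [-3.2, -16.1, 17], [0, 0, 0]]
    - [0, [-3.2, -16.1, 17], [0, 0, 0]]
    - [0, [-3.2, -16.1, 17], [0, 0, 0]]
    - [0, [-3.2, -16.1, 17], [0, 0, 0]]
    - [0, [-3.2, -16.1, 12], [0, 0, 0]]
    - [0, [-3.2, -16.1, 8], [0, 0, 0]]
    - [0, [-3.2, -16.1, 4.4], [0, 0, 0]]
    - [0, [-3.2, -16.1, 4.4], [0, 0, 0]]

```text
t: 7.3
eef_pos: [0.4589, -0.1125, 0.0945]
eef_rot: [-0.001, 0.996, -0.091, -0.005]
ft_force: [-0.3, -0.6, 0.3]
width: -0.0
gripper_force: 0.0
```

Run:
```python
from h import *
p,d=ctrl.capture("side"); cv2.imwrite("pics/lev1.png",cv2.resize(p[180:400,180:474][...,::-1],(800,600)))
o=ctrl.get_obs();print(o["t"],o["eef_pos"],o["ft_force"],o["width"])
W=cloud("side",d)
y=np.radians(-10.4);R=np.array([[np.cos(y),-np.sin(y)],[np.sin(y),np.cos(y)]]);P=W.copy();P[...,:2]=(W[...,:2]-[.542,.039])@R
m=ctrl.silhouettes("plate","side")[0]["pixels"]&(d>0)&(abs(W[...,2]-.077)<.005)
print(np.percentile(P[m],[1,99],axis=0))
```

```text
7.35 [ 0.46047874 -0.11315844  0.09825257] [0.6166653  1.0285396  0.31361388] 0.00024549266614084245
[[-0.04057895 -0.0610332   0.07276949]
 [ 0.04006858  0.06091907  0.07962448]]
```

View pics/lev1.png

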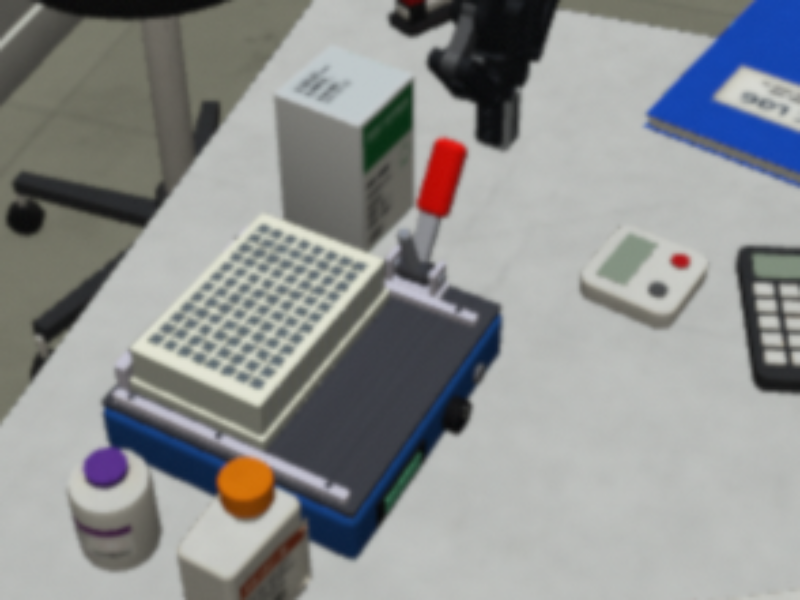

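carry_out:
  moves:
    - [0, [0.2, 1, 0], [0, 0, 0]]
    - [0, [0.4, 2, 0], [0, 0, 0]]
    - [0, [0.5, 3, 0], [0, 0, 0]]
    - [0, [0.7, 4, 0], [0, 0, 0]]
    - [0, [0.9, 5, 0], [0, 0, 0]]
    - [0, [1.1, 6, 0], [0, 0, 0]]
    - [0, [1.2, 6.6, 0], [0, 0, 0]]
    - [0, [1.3, 7.2, 0], [0, 0, 0]]
    - [0, [1.4, 7.8, 0], [0, 0, 0]]
    - [0, [1.5, 8.4, 0], [0, 0, 0]]
    - [0, [1.5, 8.4, 0], [0, 0, 0]]
    - [0, [1.5, 8.4, 0], [0, 0, 0]]

```text
t: 8.6
eef_pos: [0.4768, -0.0305, 0.1002]
eef_rot: [0.0, 0.996, -0.091, -0.0]
ft_force: [0.2, 0.2, -0.6]
width: 0.0001
gripper_force: 0.0
```

Run:
```python
from h import *
p,d=ctrl.capture("side"); cv2.imwrite("pics/lev2.png",cv2.resize(p[180:400,180:474][...,::-1],(800,600)))
o=ctrl.get_obs();print(o["t"],o["eef_pos"],o["ft_force"],o["width"])
```

```text
8.65 [ 0.47682767 -0.03063784  0.10019333] [-0.80149842  0.38623595  0.61295348] -0.0001040139964715786
```

View pics/lev2.png

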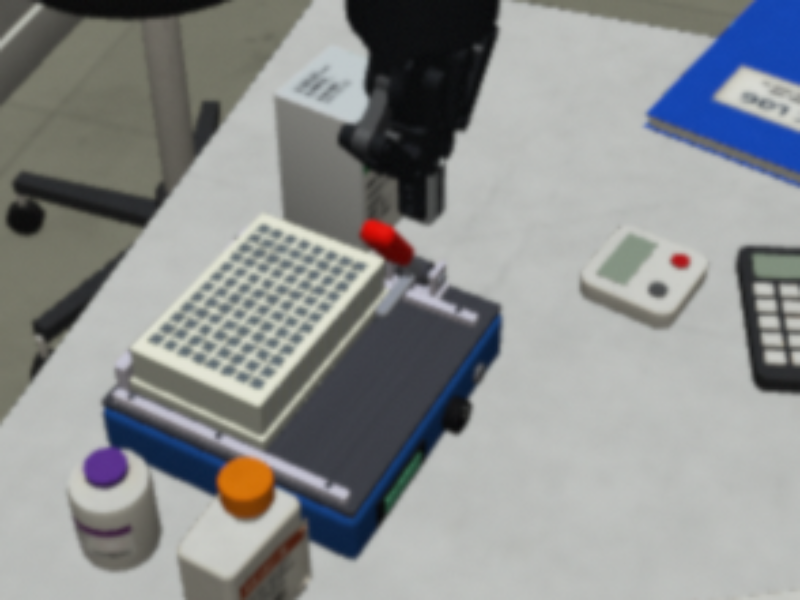

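The lever has snapped inward, with its finger lying level behind the plate (at about 395,295), and there is no contact force. I'll back away and check.

carry_out:
  moves:
    - [0, [-0.5, -3, 0], [0, 0, 0]]
    - [0, [-1, -6, 1], [0, 0, 0]]
    - [0, [-1.5, -8, 5], [0, 0, 0]]
    - [0, [-1.5, -8, 10], [0, 0, 0]]
    - [0, [-1.5, -8, 13], [0, 0, 0]]
    - [0, [-1.5, -8, 13], [0, 0, 0]]
    - [0, [-1.5, -8, 13], [0, 0, 0]]

```text
t: 9.35
eef_pos: [0.4621, -0.111, 0.2309]
eef_rot: [0.0, 0.996, -0.091, 0.001]
ft_force: [-0.2, -0.7, -1.5]
width: -0.0
gripper_force: 0.0
```

Run:
```python
from h import *
p,d=ctrl.capture("side"); W=cloud("side",d); rgb=p.astype(int)
y=np.radians(-10.4);R=np.array([[np.cos(y),-np.sin(y)],[np.sin(y),np.cos(y)]]);P=W.copy();P[...,:2]=(W[...,:2]-[.542,.039])@R
m=ctrl.silhouettes("plate","side")[0]["pixels"]&(d>0)&(abs(W[...,2]-.077)<.005)
print(np.percentile(P[m],[1,99],axis=0).round(4))
r=(d>0)&(rgb[...,0]>rgb[...,1]+70)&(rgb[...,0]>rgb[...,2]+60)&(abs(P[...,0]+.051)<.04)&(abs(P[...,1]+.05)<.08)&(W[...,2]>.07)
print(np.percentile(P[r],[2,98],axis=0).round(4), ctrl.get_obs()["ft_force"])
```

```text
[[-0.0407 -0.0608  0.0728]
 [ 0.0399  0.061   0.0797]]
[[-0.0592 -0.0562  0.0931]
 [-0.0412 -0.0351  0.1221]] [ 0.61705323 -0.39755829 -0.72065676]
```

The lever tip measures y ≈ -36 mm, z ≈ 120 mm, which is the locked position. The plate is home.

```bash
python3 -c "
from cell import ctrl
print(ctrl.sign_off())"
```

```text
the job is handed in; nothing more can be done
None
```

The plate is home against the back stops (within about 1 mm by camera), the lever is snapped into its locked position behind it, the arm is clear of everything, and the job is handed in; the hand-in returned no verdict.

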